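# Jack up the engraving machine and hold it

## Task

The engraving machine needs a new front foot: slide the rack jack over until its round saddle is centred under the lift pad of the machine's jacking lug, then pump the handle until both front feet hang at least 6 mm clear of the board. The jack has no lock and carries the machine only while its handle is down, so finish holding the handle down at the bottom of its stroke. Do not shove the machine along the board or lift it by hand, and leave the jar, the big medallion and the spare foot where they are.

Things in the scene. Friction and masses are not known exactly. Their poses are not given: they have to be found in the camera images.
- machine: Engraving machine, 4.5 kg (25 % more or less), loose: frame 200 (x) by 244 (y) mm, bed top at 130, gantry at the rear up to 310, four round feet 33 mm across, the front ones 50 mm behind the origin and 85 mm to either side. Origin: on the board straight under the lift pad, 130 mm in front of the frame's middle; x points from its front (lug side, facing the robot) to its rear, z up.
- lift_pad (a point): Centre of the underside of the lift pad, a steel disc 32 mm across under the dark jacking lug, 94 mm above the board at the start. The lug is a plate 50 mm wide, top at 110 mm, mid-front of the machine, with a raised round eye on top exactly above the pad; it ends 24 mm in front of the pad's centre; the frame's front is 30 mm behind that centre. Raising the pad 7.5 mm lifts the front feet 5.8 mm.
- jack: Rack jack, 0.94 kg in all, loose on four nylon glides (friction 0.3). Dark base plate 150 by 66 mm, underside 6 mm up; two cheeks up to 60 mm, 44 mm across. Origin: on the board under the saddle's axis. x points away from the handle, the way the jack is pushed in; the base runs from 120 mm behind the origin to 30 mm ahead of it. The handle runs back along -x.
- saddle (a point): Centre of the top face of the saddle, the round steel plate (39 mm across) on top of the toothed ram; straight above the jack's origin, 70 to 80 mm above the board at the start.
- ram (a joint): Height of the ram in m: 0 with the saddle's top 70 mm above the board, at most 0.05; 0 to 0.010 at the start. It moves by pumping only. Friction holds the bare ram up; under the machine's weight only the handle's pawl carries it and it sinks as the handle rises.
- handle_pivot (a point): Pivot of the pump handle, on the jack's centre plane 47 mm behind the saddle's axis and 48 mm above the board.
- handle_grip (a point): Centre of the ribbed rubber grip of the pump handle: 78 mm long along the handle, 18 mm wide, 22 mm high, 127 mm from the pivot; 114 mm above the board with the handle up, 29 mm with it down.
- handle_arm (a joint): Pump handle in rad: 0 at its upper stop (0.55 rad above level), 0.7 at the lower stop (0.15 rad below level); the grip goes round the pivot in the jack's x-z plane. A spring brings it up (2 to 3 N at the grip). A full downstroke raises the ram 15 to 20 mm by 5 mm teeth; the first never lifts enough, two or three do. Under load the grip takes 5 to 10 N.
- spare_foot: Spare levelling foot standing on its rubber pad, 33 mm across, 62 mm high, on the table right of the board. Origin under its middle.
- wax_jar: White open jar, 52 mm across, 58 mm high, right of the board. Origin under its middle.
- board: Plywood work board, fixed, 10 mm thick, on which machine and jack stand: its top is at z = 0.010 and the heights of machine and jack here are counted from it. It covers the table between x = 0.36 and 0.895 m, y = -0.40 and 0.045 m, and on to y = 0.31 m where x is below 0.74 m. Origin: on the table at x = 0.5 m, y = 0.
- medallion_big: Big bronze medallion lying flat on the table, 115 mm across, 16 mm high, left of the board. Origin under its middle.

How it is judged (in metres and radians):
On the way, in this order (a step that is already met when the one before it is completed fails the run):
1. the saddle stands centred under the lift pad (within 12 mm), not yet touching it, the machine still on its feet (horizontal distance between saddle and lift_pad below 0.012 m and height (world z) of lift_pad below 0.106 m and z of saddle in the frame of lift_pad below -0.004 m), for 0.2 s.
2. the handle has been pumped until the saddle has come up against the lift pad (horizontal distance between saddle and lift_pad below 0.015 m and contact force between ram and machine above 2 N and value of joint ram above 0.02 m), for 0.1 s.
At the end, for the whole second after the job is handed in: The lift pad is raised over 7.5 mm (front feet nearly 6 mm clear), machine level side to side and not shoved (origin moved under 35 mm in all); the saddle carries it (over 5 N) within 15 mm of the pad's centre; jack flat; gripper holds the handle past 0.6 rad; arm off the machine; at rest (height (world z) of lift_pad above 0.1115 m and horizontal distance between saddle and lift_pad below 0.015 m and contact force between ram and machine above 5 N and value of joint handle_arm above 0.6 rad and contact force between the fingers and jack above 1 N and contact force between the arm and machine below 0.5 N and angle between jack's own z axis and vertical below 0.06 rad and linear speed of machine below 0.02 m/s and angle between machine's own y axis and vertical between 1.535 and 1.607 rad and distance of machine from where it was at the start of the episode below 0.035 m and angle between machine's own z axis and vertical below 0.15 rad); the arm keeps its last pose, push and grip.
It fails at once if the machine is shoved along the board (its origin moves by more than 35 mm; a proper lift moves it by up to 20 mm, mostly upward) (distance of machine from where it was at the start of the episode above 0.035 m).
It fails at once if the arm lifts or leans on the machine (contact force between the arm and machine above 15 N).
It fails at once if the jack is tipped over (angle between jack's own z axis and vertical above 0.35 rad).
It fails at once if the jar, the big medallion or the spare foot is knocked out of place (distance of any of wax_jar, medallion_big, spare_foot from where it was at the start of the episode above 0.02 m).
It also fails if it takes over 61 s, if anything falls off the work surface, if the arm or the gripper's body presses on something with over 40 N, if the wrist force passes 120 N, or if a joint passes its speed limit or range.

## Robot

A 6-joint arm with a two-finger parallel gripper is mounted at the origin on a cart in front of the work surface, level with it; the furniture and walls round the work are solid. World frame = base frame: x ahead of the robot, y to its left, z up, the work surface at z = 0. Lengths are in m, angles in degrees, forces in N, time in s.
With the tool pointing down it reaches from about 0.4 to 0.825 m from the base axis. Payload 7 kg.
Tool frame: the origin (TCP) lies midway between the tips of the shut fingers; the grasp point (between the pads) lies 19 mm behind it; z points along the fingers, y is the direction in which the jaws open and shut (so a half turn about z gives the same grasp; the last joint's range is limited). The gripper opens to 88 mm and grips with 3 to 60 N. Pads are 19 mm wide; open, the fingers measure 130 mm over their backs; the gripper's body (78 mm by 193 mm) begins 47 mm behind the grasp point.
Start: joints at [-59.696, 20.546, 0.682, 0, -70.136, -16.507], TCP at [0.161, -0.656, 0.227] pointing down, gripper open.
Joint ranges: [-176.03, 176.03], [-82.01, 121.73], [-58.28, 71.71], [-173.87, 95.51], [-174.79, -0.11], [-173.66, 173.66]. Speed limits (degrees/s): [136.94, 136.94, 172.46, 180, 180, 180].

## Interface

Orientations are given as [roll, pitch, yaw] about the fixed x, y, z axes, in that order (R = Rz(yaw) Ry(pitch) Rx(roll)).
In Python, from plant import sensors, viewer, r gives the robot as it stands. The module is installed in compiled form; this text tells all that it offers.
- The arm moves only by the shell command python3 -m handwheel 'ROWS' [OPENING] [FORCE]. ROWS is JSON, one flat list of numbers, 6 for each row, row after row: the shift along the world's x, y, z in cm, then the turn, a rotation vector about the world's x, y, z in rad. In form: [tx, ty, tz, wx, wy, wz, tx, ty, tz, wx, wy, wz, ...]. A call has 1 to 8 rows; each row is the pose to reach, as a shift and turn from the pose measured when the call began; what a row does not reach only later rows make up. A row lasts 1/10 s, in which the tool goes at most 50 mm and 8.59 degrees, less where a joint would pass 70% of its speed; a pose out of reach is approached as far as the arm can. A call with a gripper value outside its range is refused whole. OPENING is the closure in counts, from 0 (fully open) to 255 (shut), set as the call begins (- or left out, the last holds). The fingers move at their own pace and stop on an object; FORCE is the grip in N (left out, the last holds). Time passes only in rows, so rows that repeat a pose let the fingers close. It gives the time, the measured TCP pose, the force and the opening at its end, in the units of the state.
- sensors.get_state(): the state, without advancing time (a new reading comes with each control period).
- viewer.capture(name): name is "side" or "top"; returns a dict with "img" (384x512x3 uint8, red, green, blue), "camera_matrix" (3x3 intrinsics, pixels), "camera_from_world" (4x4, takes a point from world to camera coordinates). Camera axes: x right, y down, z forward; pixel columns grow to the right and rows downward; lengths in m; the calibration is good to about 2 mm. A picture is of the moment at which its call begins. There is no depth.
- r.close_job(): hands the job in, once; it reports no verdict.
The state is a dict: "time_s": time; "joints": joint angles; "qd": joint speeds; "joint_torque": joint torques, N m; "tcp_pos": TCP position; "eef_rot": TCP orientation; "contact_force": force on the tool from outside, world axes, zero at the start; "moment": the same for the moment, N m; "gripper_width": finger opening in m.
Only numpy, scipy, OpenCV 4.12 (cv2) and the standard library are available. Lean on these libraries where they do the work, as an engineer would, in place of code of your own. Each camera call takes 0.05 s, during which the arm holds its last target.

## Working session

There is one attempt and no reset: what is moved stays moved. The work goes in short steps, Python scripts to look and compute and a shell command to move; the robot and the scene stay as the last step left them, time stands still between calls to the robot, and variables do not carry over. Pictures are saved under pics/ and viewed, and the job is handed in when it is done.

```bash
mkdir -p pics
cat > h.py <<'E'
import numpy as np, cv2
from plant import sensors, viewer, r
def cap(name,fn,crop=None,scale=1.5):
    d=viewer.capture(name); im=np.asarray(d["img"])[:,:,::-1]
    if crop: 
        x0,y0,x1,y1=crop; im=im[y0:y1,x0:x1]
    im=cv2.resize(im,None,fx=scale,fy=scale,interpolation=cv2.INTER_CUBIC)
    cv2.imwrite("pics/"+fn,im); return d
def ray(d,u,v,z):
    K=np.array(d["camera_matrix"]);T=np.array(d["camera_from_world"])
    R=T[:3,:3];c=-R.T@T[:3,3]
    w=R.T@np.linalg.inv(K)@np.array([u,v,1.])
    return c+w*(z-c[2])/w[2]
def proj(d,p):
    K=np.array(d["camera_matrix"]);T=np.array(d["camera_from_world"])
    q=K@(T[:3,:3]@np.array(p)+T[:3,3]); return q[:2]/q[2]
E
python3 - <<'E'
from h import *
import pickle
out={}
for n in("side","top"):
    d=cap(n,n+"0.png"); out[n]=d
    T=np.array(d["camera_from_world"]);print(n,np.round(-T[:3,:3].T@T[:3,3],3),np.round(T[:3,:3],2).tolist(),np.array(d["camera_matrix"])[0])
pickle.dump(out,open("cap0.pkl","wb"))
print(sensors.get_state())
E
```

```text
side [ 0.29  -1.645  1.018] [[0.99, -0.15, 0.02], [-0.05, -0.5, -0.87], [0.14, 0.86, -0.5]] [487.59291355   0.         251.9789638 ]
top [ 0.37  -0.044  1.751] [[-0.02, -1.0, -0.01], [-0.99, 0.02, -0.11], [0.11, 0.01, -0.99]] [438.21370894   0.         262.02922735]
{'time_s': 0.1, 'joints': array([-5.96969435e+01,  2.05892267e+01,  6.38347031e-01, -1.63529611e-02,
       -7.01353355e+01, -1.65080890e+01]), 'qd': array([-0.02091805, -0.07554911,  0.04438719,  0.07861583,  0.09506043,
        0.01677277]), 'joint_torque': array([-1.82199481e-03, -5.84165061e+01,  2.93750829e+01,  7.01551750e+00,
        1.01748412e-02, -5.50478660e-05]), 'tcp_pos': array([ 0.16082745, -0.65511124,  0.22569419]), 'eef_rot': array([ 1.79912970e+02, -9.76036004e-03, -1.66210593e+02]), 'contact_force': array([-0.15335366,  0.35188365,  0.63787663]), 'moment': array([ 0.03054996, -0.05690552, -0.03868376]), 'gripper_width': 0.08782842324925502}
```

View pics/side0.png

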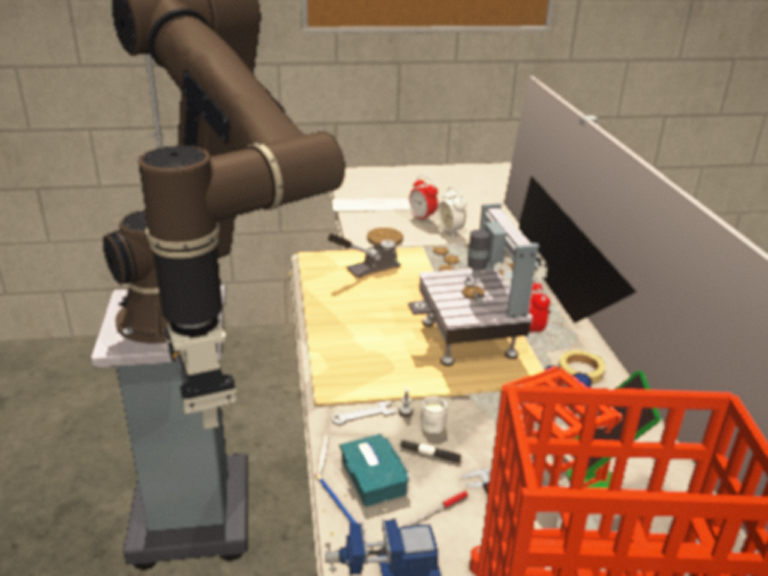

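View pics/top0.png

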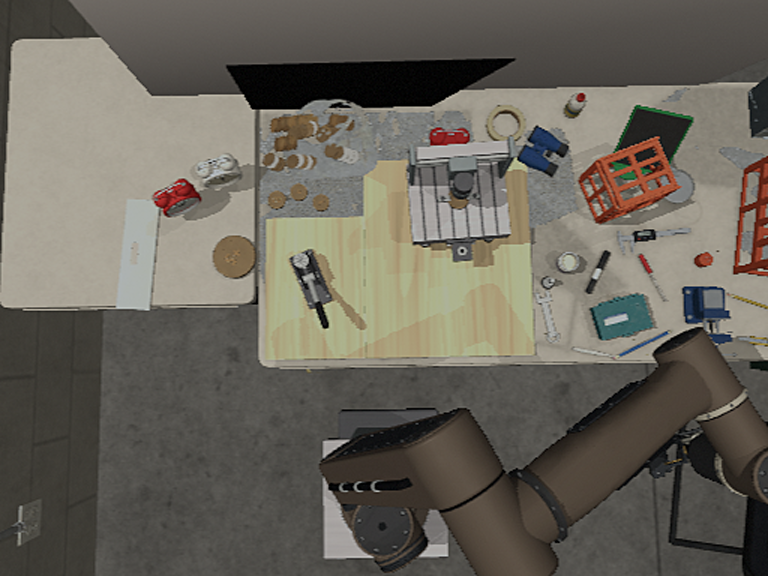

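The top view shows the jack left on the board: saddle near (301,258), grip near (321,315). The machine's lug eye is near (461,252), all in 1.5x pixels. I'll zoom in.

Run:
```python
import pickle,cv2,numpy as np
o=pickle.load(open("cap0.pkl","rb"))
im=np.asarray(o["top"]["img"])[:,:,::-1]
cv2.imwrite("pics/z1.png",cv2.resize(im[155:230,175:255],None,fx=8,fy=8,interpolation=cv2.INTER_CUBIC))
cv2.imwrite("pics/z2.png",cv2.resize(im[90:180,262:362],None,fx=6,fy=6,interpolation=cv2.INTER_CUBIC))
im=np.asarray(o["side"]["img"])[:,:,::-1]
cv2.imwrite("pics/z3.png",cv2.resize(im[140:250,215:365],None,fx=5,fy=5,interpolation=cv2.INTER_CUBIC))
```

```text
(no output)
```

View pics/z1.png

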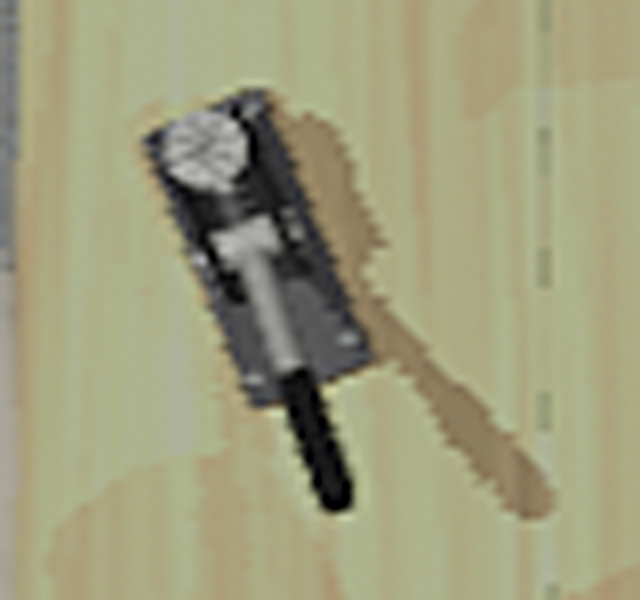

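View pics/z2.png

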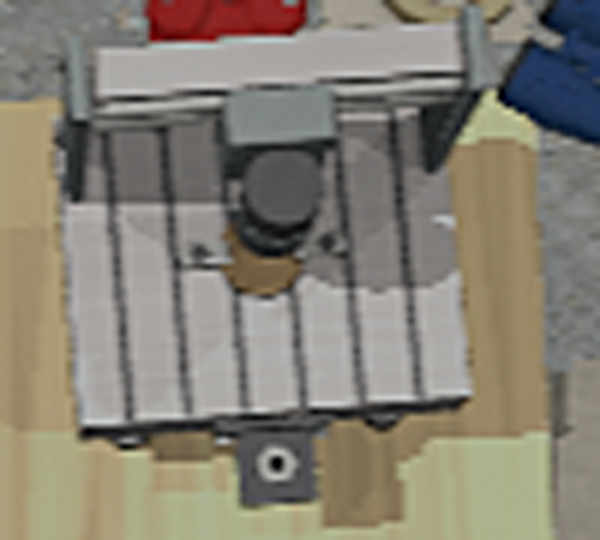

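View pics/z3.png

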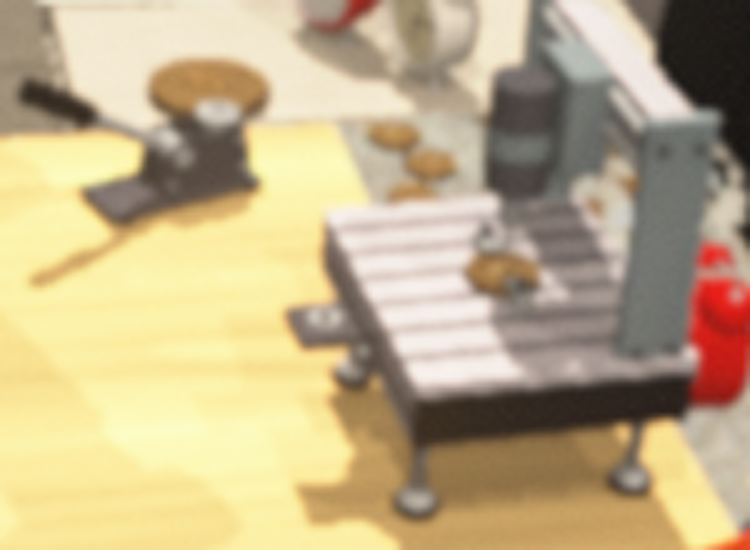

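Run:
```python
from h import *
import pickle
o=pickle.load(open("cap0.pkl","rb"));d=o["top"];s=o["side"]
def Z(x,y,f,ox,oy): return ((x+.5)/f-.5+ox,(y+.5)/f-.5+oy)
j=lambda x,y:Z(x,y,8,175,155); m=lambda x,y:Z(x,y,6,262,90); sd=lambda x,y:Z(x,y,5,215,140)
print("saddle z .085",ray(d,*j(205,150),.085))
print("base corners z.018?",[np.round(ray(d,*j(*p),.02),4).tolist() for p in((148,138),(262,90),(372,358),(256,405))])
print("grip ends", ray(d,*j(297,372),.10),ray(d,*j(338,500),.145))
print("grip c",ray(d,*j(318,440),.124+.008))
print("eye",ray(d,*m(277,463),.125))
a=ray(d,*m(82,426),.14);b=ray(d,*m(468,399),.14);print(a,b,np.linalg.norm(a-b),np.degrees(np.arctan2(*(b-a)[[0,1]])))
print("lug corners",[np.round(ray(d,*m(*p),.12),4).tolist() for p in((240,505),(313,500))])
# side checks
for z in(.08,.085,.09): print("side saddle",z,ray(s,*sd(215,111),z))
print("side eye",ray(s,*sd(325,318),.122))
```

```text
saddle z .085 [0.61001268 0.20463365 0.085     ]
base corners z.018? [[0.626, 0.2428, 0.02], [0.6491, 0.1857, 0.02], [0.5136, 0.1318, 0.02], [0.4914, 0.1895, 0.02]]
grip ends [0.50107979 0.15920134 0.1       ] [0.43842939 0.13522431 0.145     ]
grip c [0.46684629 0.14572795 0.132     ]
eye [ 0.62090985 -0.20499182  0.125     ]
[ 0.64425911 -0.0834139   0.14      ] [ 0.65629646 -0.32303434  0.14      ] 0.23992260099349488 177.1241594400051
lug corners [[0.5956, -0.1816, 0.12], [0.5978, -0.2273, 0.12]]
side saddle 0.08 [0.61118948 0.20311992 0.08      ]
side saddle 0.085 [0.60947753 0.19327134 0.085     ]
side saddle 0.09 [0.60776559 0.18342276 0.09      ]
side eye [ 0.62297022 -0.2094739   0.122     ]
```

```bash
python3 -m handwheel '[3,3.9,0.3,0,0,0.02, 6,7.8,0.6,0,0,0.04, 9,11.7,0.9,0,0,0.06, 12,15.6,1.2,0,0,0.08, 15,19.5,1.5,0,0,0.1, 18,23.4,1.8,0,0,0.12, 21,27.3,2.1,0,0,0.14, 24,31.2,2.4,0,0,0.14]' 0 20
```

```text
time_s: 0.9
tcp_pos: [0.4015, -0.3412, 0.2498]
eef_rot: [179.9, -0.0, -158.2]
contact_force: [1.0, -1.0, 0.4]
gripper_width: 0.0876
```

```bash
python3 -m handwheel '[1.5,4.7,0,0,0,0, 3,9.4,0,0,0,0, 4,14.2,0,0,0,0, 5,19,0,0,0,0, 5.5,23.8,0,0,0,0, 6,28.6,0,0,0,0, 6.3,33.4,0,0,0,0, 6.3,37,0,0,0,0]'
python3 - <<'E'
from h import *
d=cap("top","t1.png",(150,140,280,240),6)
E
```

```text
time_s: 1.7
tcp_pos: [0.4643, 0.0313, 0.2497]
eef_rot: [179.9, 0.0, -158.1]
contact_force: [1.1, -0.1, -0.2]
gripper_width: 0.0877
```

View pics/t1.png

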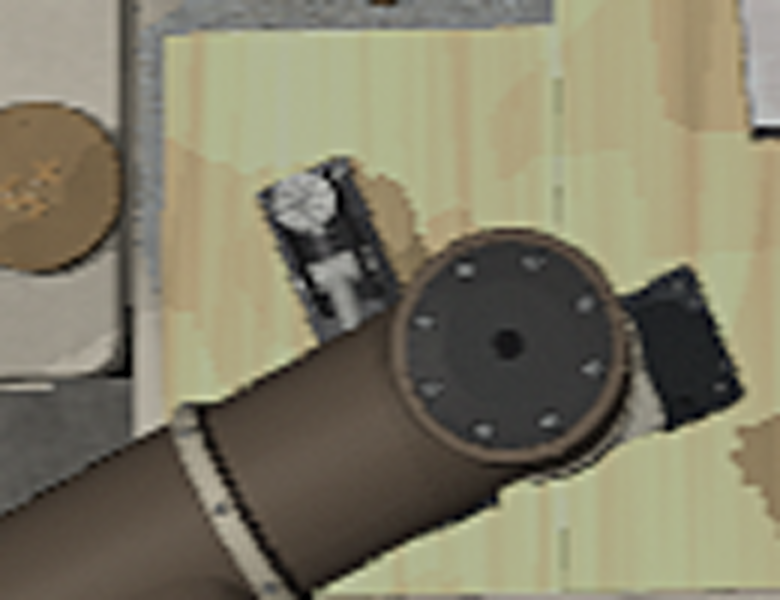

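```bash
python3 -m handwheel '[0.1,4.5,-1,0,0,0, 0.2,9,-2,0,0,0, 0.3,11.5,-3,0,0,0, 0.3,11.5,-6.5,0,0,0, 0.3,11.5,-10,0,0,0, 0.3,11.5,-12.5,0,0,0, 0.3,11.5,-14.4,0,0,0, 0.3,11.5,-14.4,0,0,0]'
python3 - <<'E'
from h import *
d=cap("top","t2.png",(150,140,280,240),6)
d=cap("side","s2.png",(190,130,320,230),6)
E
```

```text
time_s: 2.55
tcp_pos: [0.4659, 0.148, 0.1031]
eef_rot: [179.9, -0.3, -158.1]
contact_force: [-0.4, -0.5, -0.8]
gripper_width: 0.0875
```

View pics/s2.png

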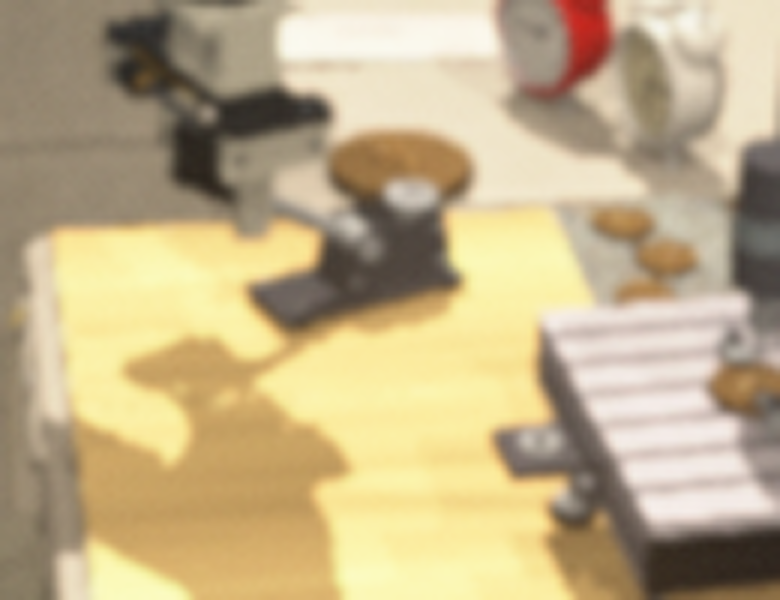

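View pics/t2.png

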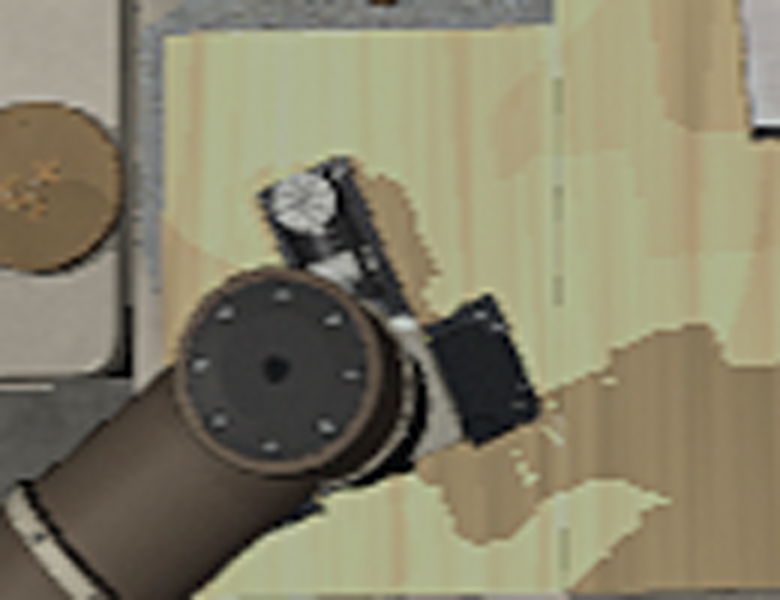

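The side view shows the fingers at about (250,200) straddling the grip. I'll close now.

```bash
python3 -m handwheel '[0,0,0.2,0,0,0, 0,0,0.2,0,0,0, 0,0,0.2,0,0,0, 0,0,0.2,0,0,0, 0,0,0.2,0,0,0, 0,0,0.2,0,0,0, 0,0,0.2,0,0,0, 0,0,0.2,0,0,0]' 255 50
python3 - <<'E'
from h import *
d=cap("top","t3.png",(150,140,280,240),6)
E
```

```text
time_s: 3.45
tcp_pos: [0.4678, 0.1491, 0.1079]
eef_rot: [179.9, 0.0, -158.0]
contact_force: [0.0, 0.3, -0.4]
gripper_width: 0.0292
```

View pics/t3.png

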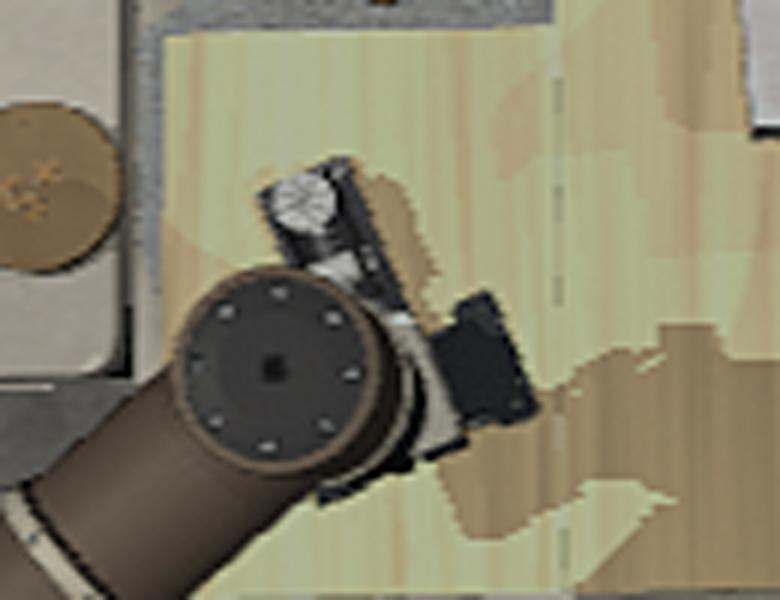

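```bash
python3 -m handwheel '[0,0,-0.2,0,0,0, 0,0,-0.2,0,0,0, 0,0,-0.2,0,0,0, 0,0,-0.2,0,0,0]' 255 50
python3 - <<'E'
from h import *
d=cap("top","t3.png",(150,140,280,240),6)
s=sensors.get_state();print(s["gripper_width"],s["contact_force"],s["moment"],s["tcp_pos"],s["eef_rot"])
E
```

```text
time_s: 3.9
tcp_pos: [0.4678, 0.1489, 0.106]
eef_rot: [179.9, 0.0, -158.0]
contact_force: [-1.0, -2.9, 3.9]
gripper_width: 0.0178
0.017769548999797567 [-0.8072169  -2.15442267  4.05184738] [-1.15540798 -0.07580811 -0.45620093] [0.46778222 0.14892996 0.1059671 ] [ 1.79893601e+02  4.69543334e-03 -1.58045162e+02]
```

View pics/t3.png

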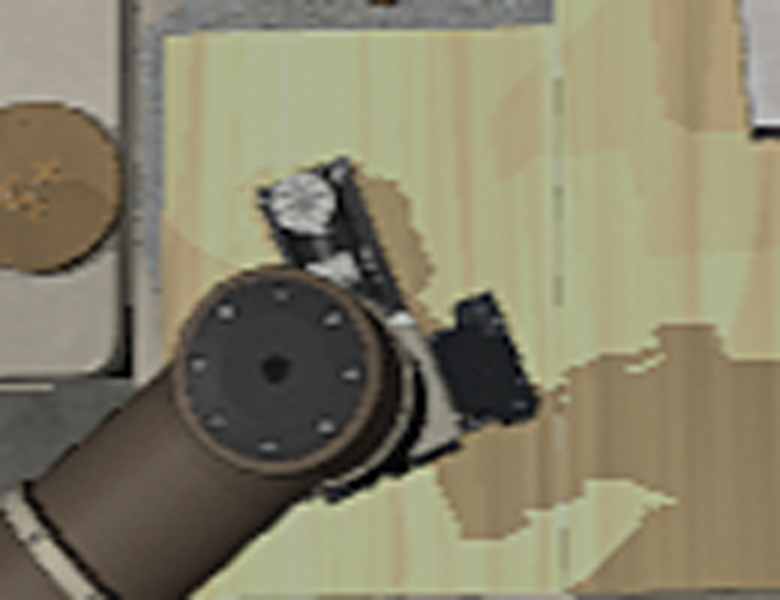

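```bash
python3 -m handwheel '[-0.4,-0.6,-0.1,0,0,0, -0.9,-1.6,-0.1,0,0,-0.02, -1.5,-3.2,-0.1,0,0,-0.04, -2,-5,-0.1,0,0,-0.06, -2.5,-6.8,-0.1,0,0,-0.08, -3,-8.4,-0.1,0,0,-0.1, -3.3,-9.4,-0.1,0,0,-0.11, -3.5,-10,-0.1,0,0,-0.12]'
python3 - <<'E'
from h import *
d=cap("top","t4.png",(150,140,320,240),4.6)
d=cap("side","s4.png",(190,130,320,230),6)
s=sensors.get_state();print(s["gripper_width"],s["contact_force"],s["moment"],s["tcp_pos"],s["eef_rot"])
E
```

```text
time_s: 4.75
tcp_pos: [0.4342, 0.05, 0.1056]
eef_rot: [179.8, 0.3, -164.9]
contact_force: [1.3, 7.0, 1.8]
gripper_width: 0.0179
0.01788049230400593 [ 0.90678522 -0.33532442  5.5125982 ] [-0.04960848 -0.62342728 -0.00278885] [0.43332436 0.04898979 0.10547823] [ 1.79867708e+02  1.17505108e-01 -1.64910764e+02]
```

View pics/t4.png

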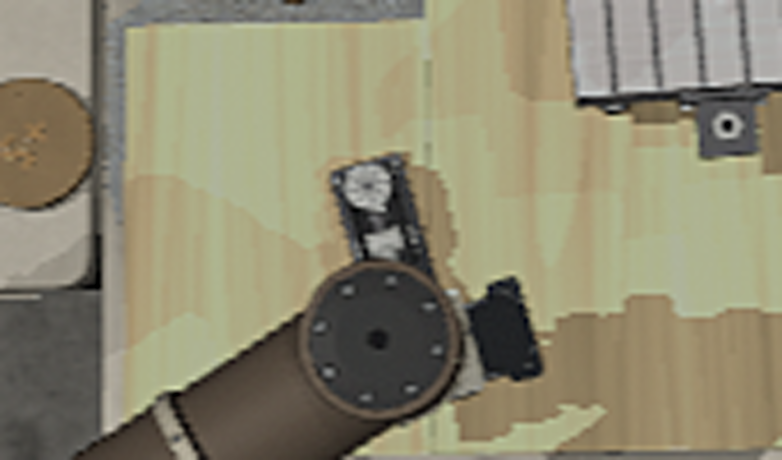

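View pics/s4.png

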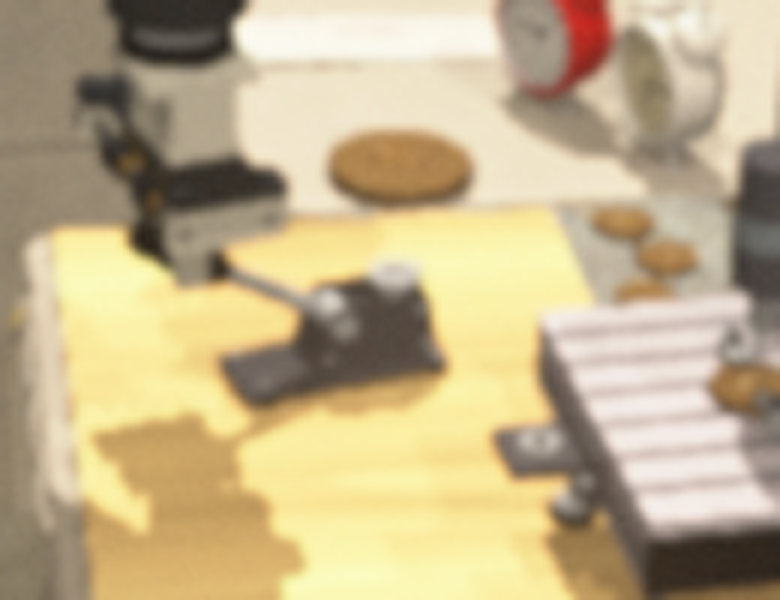

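The jack follows flat: saddle at (367,187) in the top zoom, yaw turning with the tool. I'll continue.

```bash
python3 -m handwheel '[0.1,-0.8,0,0,0,-0.01, 0.2,-2.4,0,0,0,-0.03, 0.3,-4.6,0,0,0,-0.05, 0.4,-6.8,0,0,0,-0.07, 0.4,-9,0,0,0,-0.09, 0.4,-11.2,0,0,0,-0.11, 0.4,-12.6,0,0,0,-0.13, 0.4,-13.2,0,0,0,-0.14]'
python3 -m handwheel '[0,-0.8,0,0,0,-0.01, -0.1,-2.4,0,0,0,-0.02, -0.2,-4.4,0,0,0,-0.03, -0.3,-6.6,0,0,0,-0.04, -0.4,-8.8,0,0,0,-0.05, -0.5,-10.8,0,0,0,-0.06, -0.5,-12,0,0,0,-0.07, -0.5,-12.4,0,0,0,-0.07]'
python3 - <<'E'
from h import *
import pickle
d=cap("top","t5.png",(240,100,370,200),6)
e=cap("side","s5.png",(190,150,350,250),5)
pickle.dump((d,e),open("c5.pkl","wb"))
s=sensors.get_state();print(s["gripper_width"],s["contact_force"],s["moment"],s["tcp_pos"],s["eef_rot"])
E
```

```text
time_s: 5.65
tcp_pos: [0.4379, -0.0831, 0.1055]
eef_rot: [179.8, 0.2, -173.0]
contact_force: [1.0, 6.4, 3.3]
gripper_width: 0.0174
time_s: 6.45
tcp_pos: [0.433, -0.2071, 0.1054]
eef_rot: [179.8, 0.2, -177.0]
contact_force: [-0.4, 4.5, 4.5]
gripper_width: 0.0179
0.017426085522633427 [-0.73289268 -1.01283633  3.54528448] [-0.46179464 -0.48598436  0.16502521] [ 0.43304158 -0.20745826  0.10554335] [ 1.79834714e+02  1.73030660e-01 -1.76970990e+02]
```

View pics/t5.png

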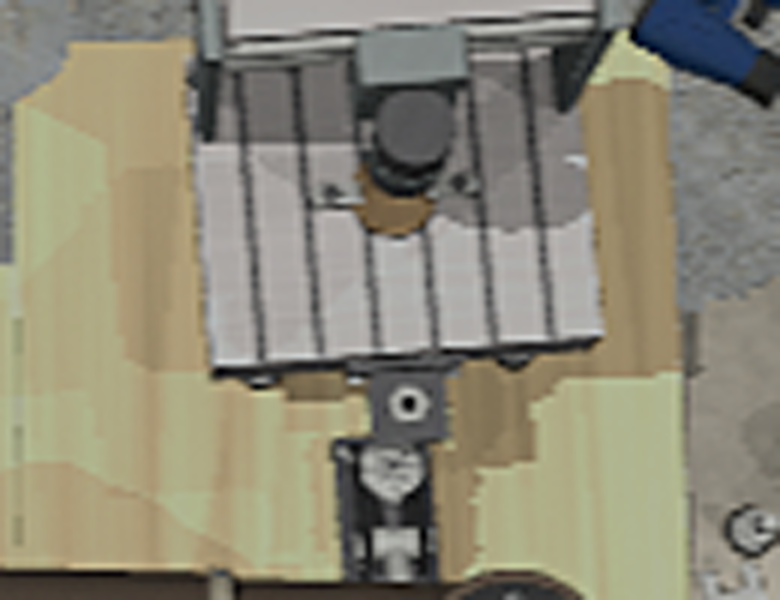

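View pics/s5.png

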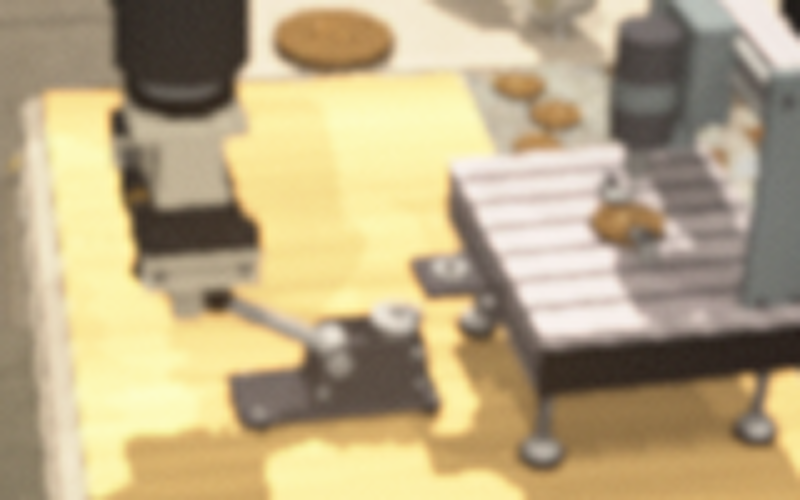

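Top view: saddle centre at (392,472), lug eye at (409,404), 6x zoom. Side view: saddle at (395,319), eye at (450,268).

Run:
```python
from h import *
import pickle
d,e=pickle.load(open("c5.pkl","rb"))
Z=lambda x,y,f,ox,oy:((x+.5)/f-.5+ox,(y+.5)/f-.5+oy)
for z in(.08,.084,.088):
    print(z,ray(d,*Z(392,472,6,240,100),z),ray(e,*Z(395,317,5,190,150),z))
print(ray(d,*Z(409,404,6,240,100),.124),ray(e,*Z(450,267,5,190,150),.124))
# jack edges direction
a=ray(d,*Z(338,442,6,240,100),.02);b=ray(d,*Z(345,578,6,240,100),.02)
c=ray(d,*Z(436,470,6,240,100),.02);f=ray(d,*Z(437,578,6,240,100),.02)
for p,q in((a,b),(c,f)): print(p,q,np.degrees(np.arctan2((p-q)[1],(p-q)[0])))
```

```text
0.08 [ 0.58343173 -0.19720486  0.08      ] [ 0.58623169 -0.20380906  0.08      ]
0.084 [ 0.58292155 -0.19683897  0.084     ] [ 0.58496856 -0.20995278  0.084     ]
0.088 [ 0.58241137 -0.19647307  0.088     ] [ 0.58370542 -0.21609651  0.088     ]
[ 0.62043232 -0.20507129  0.124     ] [ 0.62249199 -0.21134919  0.124     ]
[ 0.61188065 -0.16747761  0.02      ] [ 0.52119277 -0.16959637  0.02      ] 1.3383694233432368
[ 0.59183351 -0.23187057  0.02      ] [ 0.51999414 -0.23024993  0.02      ] -1.292328336877703
```

```bash
python3 -m handwheel '[0.2,-0.2,0,0,0,0, 0.7,-0.5,0,0,0,0, 1.4,-0.8,0,0,0,0, 2.1,-0.8,0,0,0,0, 2.8,-0.8,0,0,0,0, 3.4,-0.8,0,0,0,0, 3.7,-0.8,0,0,0,0, 3.7,-0.8,0,0,0,0]'
python3 - <<'E'
from h import *
import pickle
d=cap("top","t6.png",(240,100,370,200),6)
e=cap("side","s6.png",(220,170,340,250),6)
pickle.dump((d,e),open("c6.pkl","wb"))
s=sensors.get_state();print(s["gripper_width"],s["contact_force"],s["moment"],s["tcp_pos"],s["eef_rot"])
E
```

```text
time_s: 7.35
tcp_pos: [0.4671, -0.2155, 0.105]
eef_rot: [179.8, -0.2, -177.0]
contact_force: [-5.3, -0.1, 6.5]
gripper_width: 0.0178
0.017490325244970593 [-6.36552296 -0.08900454  6.22967435] [-0.28398908  1.92888978  0.05738955] [ 0.46738068 -0.21549989  0.10500881] [ 1.79822644e+02 -1.22113412e-01 -1.76976425e+02]
```

View pics/t6.png

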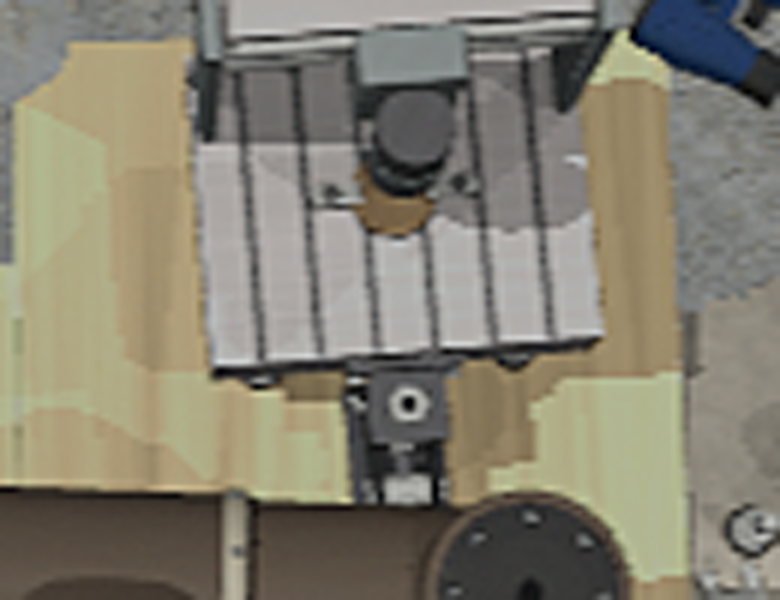

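View pics/s6.png

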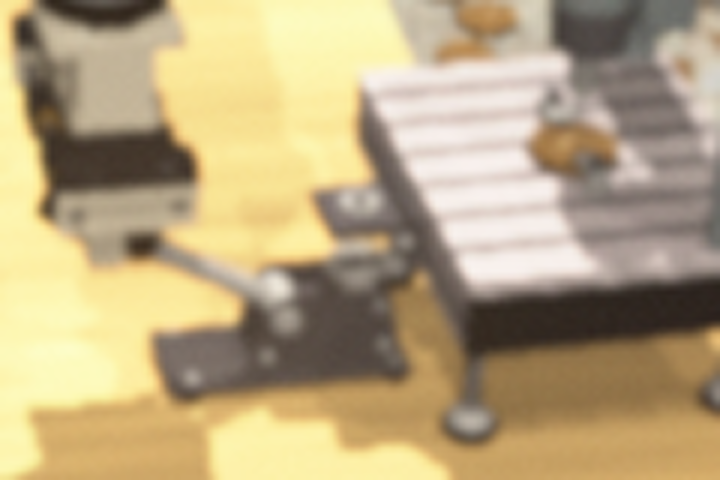

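Run:
```python
from h import *
import pickle
d5,e5=pickle.load(open("c5.pkl","rb"));d6,e6=pickle.load(open("c6.pkl","rb"))
def tm(a,b,box,m=25):
    x0,y0,x1,y1=box;A=np.asarray(a["img"]);B=np.asarray(b["img"])
    A=cv2.resize(A[y0:y1,x0:x1],None,fx=8,fy=8,interpolation=cv2.INTER_CUBIC)
    bx,by=x0-m,y0-m
    B=cv2.resize(B[by:y1+m,bx:x1+m],None,fx=8,fy=8,interpolation=cv2.INTER_CUBIC)
    r_=cv2.matchTemplate(B,A,cv2.TM_CCOEFF_NORMED);_,v,_,l=cv2.minMaxLoc(r_)
    return v,l[0]/8-m,l[1]/8-m
def rep(d,e,box,z,name):
    v,dx,dy=tm(d[0],d[1],box);c=((box[0]+box[2])/2,(box[1]+box[3])/2)
    print(name,v,dx,dy,(ray(d[0],c[0]+dx,c[1]+dy,z)-ray(d[0],*c,z))[:2])
# top: pivot zone zoom (370..430, 515..560)
rep((d5,d6),0,(300,186,313,193),.065,"top pivot")
rep((d5,d6),0,(300,160,315,174),.124,"top eye")
# side: pivot/cheek zoom5 (310..350,320..375); 
rep((e5,e6),0,(251,214,261,226),.06,"side pivot")
rep((e5,e6),0,(237,225,250,236),.02,"side base")
rep((e5,e6),0,(272,200,285,210),.124,"side eye")
```

```text
top pivot 0.9672707319259644 1.875 -8.875 [ 0.03438582 -0.00829683]
top eye 0.7450466156005859 0.0 0.0 [0. 0.]
side pivot 0.9960764646530151 9.875 0.625 [ 0.03432813 -0.00795716]
side base 0.9360406398773193 9.75 0.625 [ 0.03417445 -0.00788808]
side eye 0.9919266700744629 0.0 0.0 [0. 0.]
```

```bash
python3 -m handwheel '[0.3,0,0,0,0,0, 0.6,0,0,0,0,0, 0.6,0,0,0,0,0, 0.5,0,0,0,0,0, 0.4,0,0,0,0,0, 0.4,0,0,0,0,0]' - 30
python3 - <<'E'
from h import *
s=sensors.get_state();print(s["gripper_width"],s["contact_force"],s["moment"],s["tcp_pos"],s["eef_rot"])
E
```

```text
time_s: 8.05
tcp_pos: [0.4706, -0.2154, 0.1047]
eef_rot: [179.8, -0.2, -177.0]
contact_force: [-1.4, -0.6, 1.9]
gripper_width: 0.018
0.017979070555170663 [-1.35268103 -0.55036569  1.90146223] [-0.28595314  0.50523956  0.016836  ] [ 0.47064334 -0.21542066  0.10466458] [ 179.82099679   -0.2102093  -176.96521302]
```

```bash
python3 -m handwheel '[-0.3,0,-0.5,0,0,0, -0.6,0,-1.1,0,0,0, -0.85,0,-1.7,0,0,0, -1.1,-0.1,-2.3,0,0,0, -1.3,-0.1,-2.9,0,0,0, -1.45,-0.1,-3.5,0,0,0, -1.6,-0.1,-4.1,0,0,0, -1.7,-0.1,-4.7,0,0,0]' - 30
python3 - <<'E'
from h import *
import pickle
s=sensors.get_state();print(s["gripper_width"],s["contact_force"],s["moment"],s["tcp_pos"],s["eef_rot"])
d=cap("top","t7.png",(240,100,370,200),6)
e=cap("side","s7.png",(220,170,340,250),6)
pickle.dump((d,e),open("c7.pkl","wb"))
E
```

```text
time_s: 8.85
tcp_pos: [0.4538, -0.2164, 0.0577]
eef_rot: [179.8, -0.2, -176.9]
contact_force: [-1.2, -0.5, 6.7]
gripper_width: 0.0176
0.01761664655430987 [-1.21772621 -0.48700718  6.73838343] [0.07441519 0.16801946 0.15815783] [ 0.45382813 -0.2164053   0.05774265] [ 1.79834870e+02 -1.77859199e-01 -1.76941500e+02]
```

View pics/s7.png

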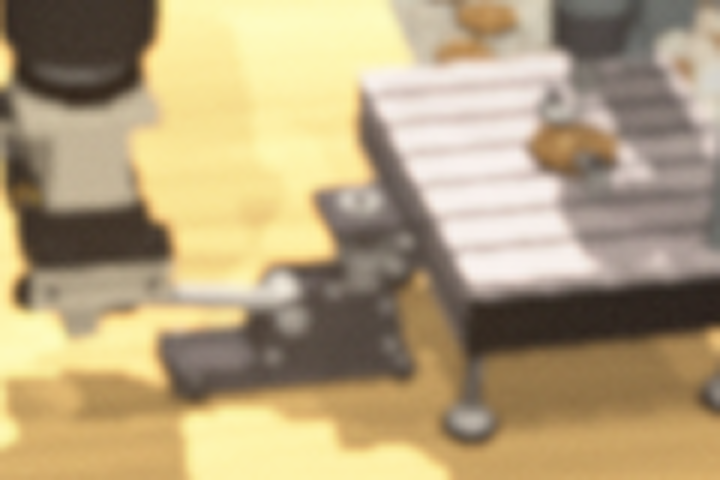

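Jack flat, handle about level, ram rising behind the lug at about (365,255). I'll finish the stroke.

```bash
python3 -m handwheel '[-0.05,0,-0.5,0,0,0, -0.1,0,-1.1,0,0,0, -0.1,0,-1.7,0,0,0, -0.05,0,-2.3,0,0,0, 0,0,-2.9,0,0,0, 0.05,0,-3.5,0,0,0, 0.05,0,-3.8,0,0,0]' - 30
python3 - <<'E'
from h import *
import pickle
s=sensors.get_state();print(s["gripper_width"],s["contact_force"],s["moment"],s["tcp_pos"],s["eef_rot"])
d=cap("top","t8.png",(240,100,370,200),6)
e=cap("side","s8.png",(220,170,340,250),6)
pickle.dump((d,e),open("c8.pkl","wb"))
E
```

```text
time_s: 9.65
tcp_pos: [0.4533, -0.2163, 0.0191]
eef_rot: [179.8, -0.3, -177.0]
contact_force: [-3.4, 1.6, 7.4]
gripper_width: 0.0175
0.017524442793661867 [-3.40941253  1.64371693  7.38140314] [0.47906019 0.85477738 0.02058097] [ 0.45328847 -0.21626879  0.01906133] [ 179.81069554   -0.31757264 -176.95547015]
```

View pics/s8.png

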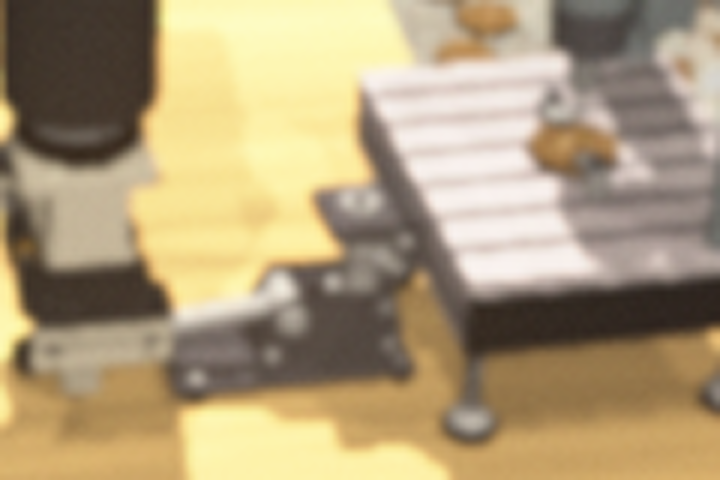

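View pics/t8.png

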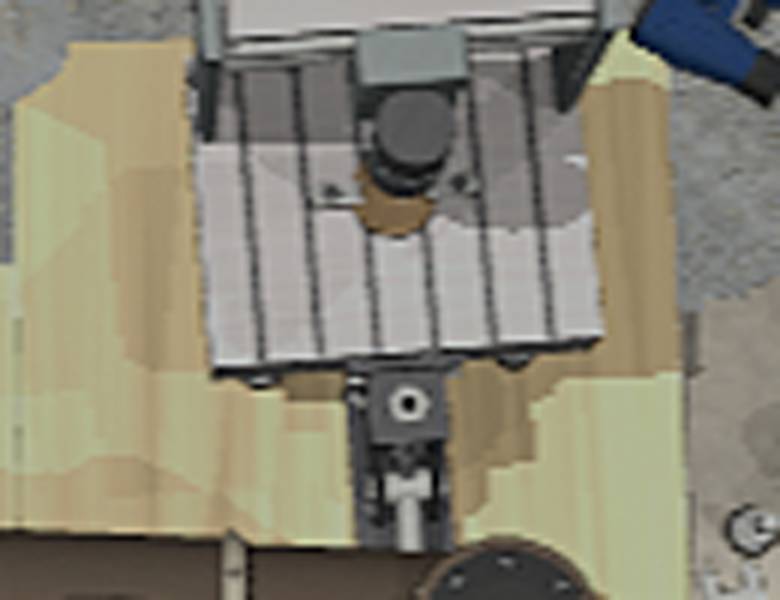

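```bash
python3 -m handwheel '[-0.1,0,0.8,0,0,0, -0.12,0,1.6,0,0,0, -0.12,0,2.5,0,0,0, 0,0,3.7,0,0,0, 0.25,0,4.9,0,0,0, 0.61,0.05,6.1,0,0,0, 1.09,0.1,7.24,0,0,0, 1.55,0.1,8.1,0,0,0]' - 30
python3 -m handwheel '[0.1,0,0.2,0,0,0, 0.15,0,0.35,0,0,0, 0.15,0,0.4,0,0,0]' - 30
python3 - <<'E'
from h import *
import pickle
s=sensors.get_state();print(s["gripper_width"],s["contact_force"],s["moment"],s["tcp_pos"],s["eef_rot"])
d=cap("top","t9.png",(240,100,370,200),6)
e=cap("side","s9.png",(220,170,340,250),6)
pickle.dump((d,e),open("c9.pkl","wb"))
E
```

```text
time_s: 10.55
tcp_pos: [0.4689, -0.2152, 0.1012]
eef_rot: [179.8, -0.3, -177.0]
contact_force: [1.2, -0.2, -4.4]
gripper_width: 0.018
time_s: 10.85
tcp_pos: [0.4697, -0.215, 0.1046]
eef_rot: [179.8, -0.4, -177.0]
contact_force: [1.7, -0.7, -6.8]
gripper_width: 0.018
0.01802271245304795 [ 1.69860842 -0.71847663 -6.79375384] [-0.18990309 -0.26010376 -0.01416102] [ 0.469698   -0.21495711  0.10455753] [ 179.77302188   -0.36605249 -176.9809385 ]
```

View pics/s9.png

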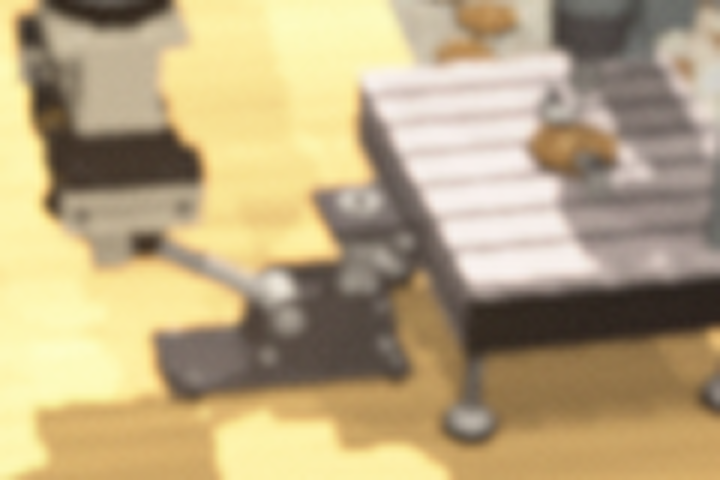

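View pics/t9.png

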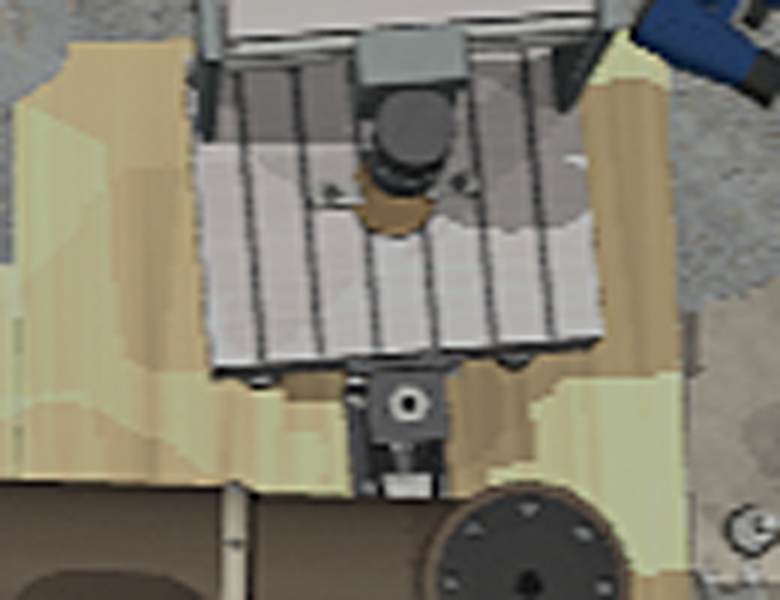

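Handle is back at its upper stop and pulling up with 7 N, so I won't go higher. The saddle sits in the lug's shadow and the machine is still on its feet. Next is the second stroke, done slowly.

```bash
python3 -m handwheel '[-0.2,0,-0.6,0,0,0, -0.5,0,-1.2,0,0,0, -0.8,0,-1.8,0,0,0, -1.05,-0.1,-2.4,0,0,0, -1.25,-0.1,-3,0,0,0, -1.4,-0.1,-3.6,0,0,0, -1.55,-0.1,-4.2,0,0,0, -1.65,-0.1,-4.8,0,0,0]' - 40
python3 - <<'E'
from h import *
import pickle
s=sensors.get_state();print(s["gripper_width"],s["contact_force"],s["moment"],s["tcp_pos"],s["eef_rot"])
e=cap("side","s10.png",(220,170,340,250),6)
E
```

```text
time_s: 11.75
tcp_pos: [0.453, -0.2163, 0.0574]
eef_rot: [179.8, -0.3, -176.9]
contact_force: [-5.7, 1.9, 13.6]
gripper_width: 0.018
0.018044263753829864 [-5.68744101  1.89459525 13.64251158] [0.79005166 1.50452518 0.12671358] [ 0.45302311 -0.21631223  0.05740943] [ 179.81661615   -0.34458934 -176.93973411]
```

View pics/s10.png

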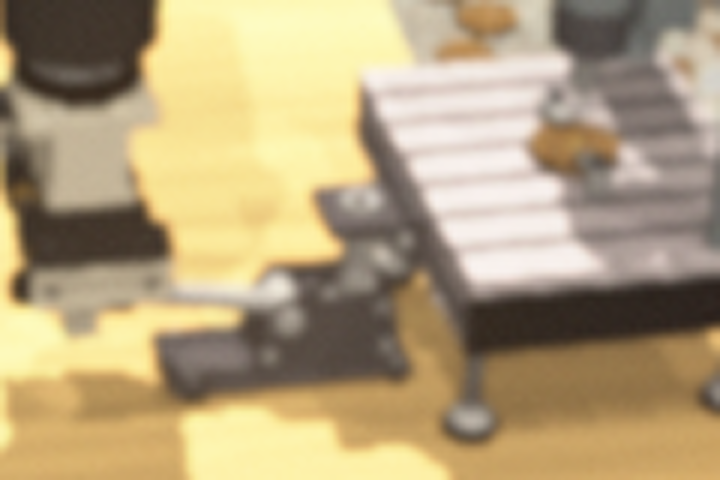

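The load has come on (13.6 N). I'll carry on to the bottom.

```bash
python3 -m handwheel '[-0.05,0,-0.5,0,0,0, -0.1,0,-1,0,0,0, -0.1,0,-1.6,0,0,0, -0.05,0,-2.2,0,0,0, 0,0,-2.8,0,0,0, 0.05,0,-3.4,0,0,0, 0.05,0,-3.9,0,0,0, 0.05,0,-4,0,0,0]' - 40
python3 - <<'E'
from h import *
import pickle
s=sensors.get_state();print(s["gripper_width"],s["contact_force"],s["moment"],s["tcp_pos"],s["eef_rot"])
d=cap("top","t11.png",(240,100,370,200),6)
e=cap("side","s11.png",(220,170,340,250),6)
pickle.dump((d,e),open("c11.pkl","wb"))
E
```

```text
time_s: 12.6
tcp_pos: [0.4534, -0.2166, 0.0173]
eef_rot: [179.8, -0.3, -176.9]
contact_force: [-5.7, 2.6, 12.8]
gripper_width: 0.0177
0.017692362909867445 [-5.67011002  2.56149613 12.75934818] [0.58610455 1.35550058 0.10308945] [ 0.45340669 -0.21658608  0.01729356] [ 179.84411352   -0.33834891 -176.90008451]
```

View pics/s11.png

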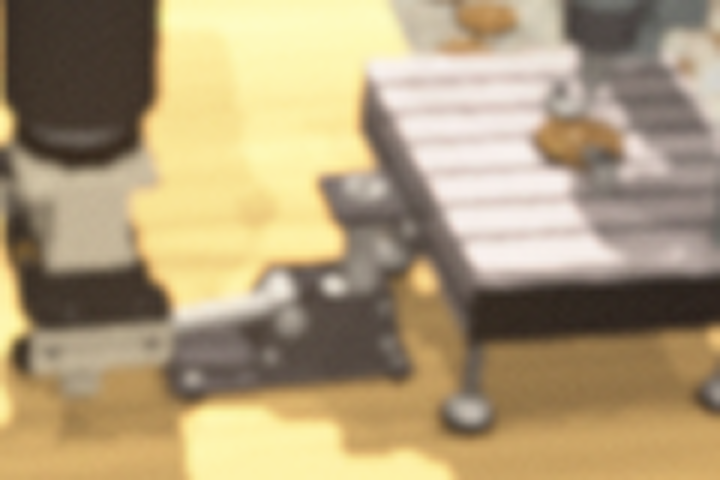

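View pics/t11.png

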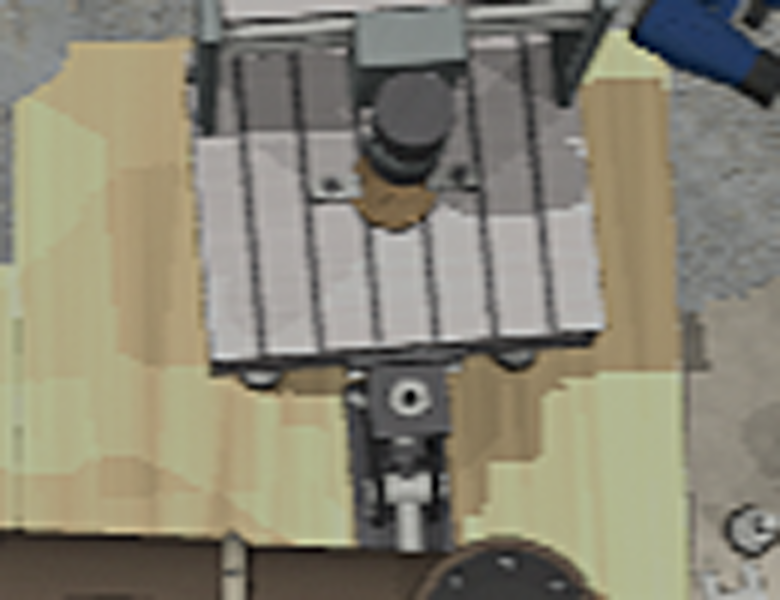

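The feet have left the board: in the side view the eye rose from (357,200) to (365,187). I'll measure the lift with both cameras.

```bash
cat > tri.py <<'E'
from h import *
import pickle
from scipy.optimize import least_squares
def tm(a,b,box,m=8,f=16):
    x0,y0,x1,y1=box;A=np.asarray(a["img"]);B=np.asarray(b["img"])
    A=cv2.resize(A[y0-2:y1+2,x0-2:x1+2],None,fx=f,fy=f,interpolation=cv2.INTER_CUBIC)[2*f:-2*f,2*f:-2*f]
    B=cv2.resize(B[y0-m:y1+m,x0-m:x1+m],None,fx=f,fy=f,interpolation=cv2.INTER_CUBIC)
    r_=cv2.matchTemplate(B,A,cv2.TM_CCOEFF_NORMED);_,v,_,l=cv2.minMaxLoc(r_)
    return v,np.array([l[0]/f-m,l[1]/f-m])
def lift(c0,c1):
    d0,e0=c0;d1,e1=c1
    p0=np.array([.621,-.206,.124])
    vt,dt=tm(d0,d1,(302,162,314,173)); vs,ds=tm(e0,e1,(273,196,287,210))
    f=lambda q:np.r_[proj(d0,p0+q)-proj(d0,p0)-dt,proj(e0,p0+q)-proj(e0,p0)-ds]
    r_=least_squares(f,np.zeros(3),x_scale=.01)
    return vt,vs,dt,ds,np.round(r_.x*1000,1),np.round(r_.fun,2)
E
python3 - <<'E'
from tri import *
L=lambda n:pickle.load(open(n,"rb"))
print(lift(L("c9.pkl"),L("c11.pkl")));print(lift(L("c6.pkl"),L("c9.pkl")))
c9=L("c9.pkl");c11=L("c11.pkl");c8=L("c8.pkl")
print("jack side 8->11",tm(c8[1],c11[1],(261,218,282,232)))
print("front foot side",tm(c9[1],c11[1],(291,232,305,245)))
E
```

```text
(0.9671853184700012, 0.9884828329086304, array([ 0.1875, -1.    ]), array([ 0.625, -2.25 ]), array([2.1, 0.1, 9.1]), array([-0.01,  0.08,  0.07, -0.01]))
(0.9995439648628235, 0.9752741456031799, array([0., 0.]), array([0.0625, 0.1875]), array([ 0.2, -0.1, -0.7]), array([ 0.  , -0.02, -0.02,  0.  ]))
jack side 8->11 (0.9866476058959961, array([-0.375,  0.25 ]))
front foot side (0.9534509778022766, array([-0.1875, -1.375 ]))
```

Run:
```python
from tri import *
L=lambda n:pickle.load(open(n,"rb"))
c9=L("c9.pkl")
c11=(viewer.capture("top"),viewer.capture("side")); pickle.dump(c11,open("c12.pkl","wb"))
yaw=np.radians(2.9);Rz=np.array([[np.cos(yaw),-np.sin(yaw),0],[np.sin(yaw),np.cos(yaw),0],[0,0,1]])
O=np.array([.621,-.206,.010])
obs=[]
for i,(a,b) in enumerate(zip(c9,c11)):
    A=cv2.cvtColor(np.asarray(a["img"]),cv2.COLOR_RGB2GRAY);B=cv2.cvtColor(np.asarray(b["img"]),cv2.COLOR_RGB2GRAY)
    # bed-top quad + lug top mask
    m=np.zeros_like(A)
    loc=lambda p:O+Rz@np.array(p)
    quad=[(.032,.118,.13),(.032,-.118,.13),(.15,-.118,.13),(.15,.118,.13)]
    lug=[(-.022,.023,.11),(-.022,-.023,.11),(.022,-.023,.11),(.022,.023,.11)]
    mb=m.copy();cv2.fillConvexPoly(mb,np.array([proj(a,loc(p)) for p in quad]).astype(np.int32),255)
    ml=m.copy();cv2.fillConvexPoly(ml,np.array([proj(a,loc(p)) for p in lug]).astype(np.int32),255)
    for mm,z in((mb,.14),(ml,.122)):
        P=cv2.goodFeaturesToTrack(A,60,.02,4,mask=mm)
        Q,st,er=cv2.calcOpticalFlowPyrLK(A,B,P,None,winSize=(11,11),maxLevel=2)
        P2,st2,_=cv2.calcOpticalFlowPyrLK(B,A,Q,None,winSize=(11,11),maxLevel=2)
        ok=(st[:,0]==1)&(np.linalg.norm((P-P2)[:,0],axis=1)<.1)
        for p,q in zip(P[ok,0],Q[ok,0]): obs.append((i,z,p,q))
        print(i,z,ok.sum(),np.median((Q-P)[ok,0],axis=0))
D=c9
W=[Rz.T@(ray(D[i],*p,z)-O) for i,z,p,q in obs]
def mv(w,x):
    phi,roll,s,t,yw=x   # pitch up about rear feet line (x=.21? on board)
    pv=np.array([.22,0,0]); from_=w-pv
    from scipy.spatial.transform import Rotation as R
    v=R.from_euler("xyz",[roll,phi,yw]).apply(from_)+pv+np.array([s,t,0]); return v
def f(x):
    r_=[]
    for (i,z,p,q),w in zip(obs,W):
        r_+=list(proj(D[i],O+Rz@mv(w,x))-proj(D[i],O+Rz@w)-(q-p))
    return np.array(r_)
r_=least_squares(f,np.zeros(5),loss="soft_l1",f_scale=.15,x_scale=[.01]*5)
x=r_.x;cov=np.linalg.inv(r_.jac.T@r_.jac)*2*r_.cost/len(r_.fun)
print("pitch,roll,s,t,yaw",np.round(x,4),np.round(np.sqrt(np.diag(cov)),4),"rms",np.sqrt(np.mean(f(x)**2)))
p=np.array([0,0,.094]);print("pad shift mm",1000*(mv(p,x)-p),"origin shift",1000*(mv(np.zeros(3),x)))
print(lift(c9,c11))
```

```text
0 0.14 22 [-0.00517273 -1.2078705 ]
0 0.122 2 [ 0.23510742 -1.0679245 ]
1 0.14 16 [ 1.0744476 -1.2313843]
1 0.122 4 [ 0.6633301 -2.2366257]
pitch,roll,s,t,yaw [ 0.0414 -0.0007 -0.0019  0.001   0.0066] [0.0017 0.0043 0.0004 0.0008 0.0033] rms 0.3609415417145116
pad shift mm [ 2.21778648 -0.3227351   9.03401176] origin shift [-1.67615637 -0.41768253  9.11474753]
(0.9673175811767578, 0.9885120987892151, array([ 0.1875, -1.    ]), array([ 0.625, -2.25 ]), array([2.1, 0.1, 9.1]), array([-0.01,  0.08,  0.07, -0.01]))
```

Run:
```python
from tri import *
d,e=pickle.load(open("c12.pkl","rb"))
im=np.asarray(e["img"])[:,:,::-1][205:240,225:285]
cv2.imwrite("pics/h12.png",cv2.resize(im,None,fx=12,fy=12,interpolation=cv2.INTER_CUBIC))
yaw=np.radians(3)
for th in(.05,-.05,-.15):
  print(th,[np.round((proj(e,np.array([.619-(.047+l*np.cos(th))*np.cos(yaw),-.2065-(.047+l*np.cos(th))*np.sin(yaw),.058+l*np.sin(th)]))-[225,205])*12).tolist() for l in(0,.03,.06,.09)])
s=sensors.get_state();print(s["contact_force"],s["tcp_pos"],s["qd"].round(2))
```

```text
0.05 [[477.0, 170.0], [379.0, 175.0], [280.0, 180.0], [180.0, 185.0]]
-0.05 [[477.0, 170.0], [378.0, 184.0], [279.0, 197.0], [180.0, 211.0]]
-0.15 [[477.0, 170.0], [379.0, 192.0], [281.0, 214.0], [183.0, 235.0]]
[-4.9676405   0.70099523 12.31758488] [ 0.45333701 -0.21657937  0.01758753] [-0.04 -0.1   0.04  0.01  0.06 -0.12]
```

View pics/h12.png

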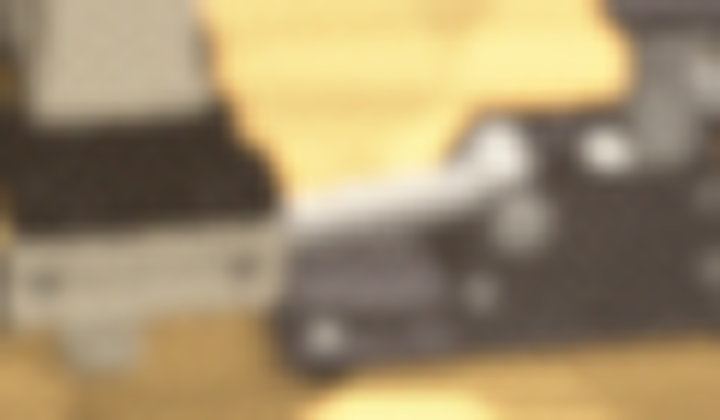

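```bash
python3 -m handwheel '[0,0,-0.1,0,0,0, 0,0,-0.2,0,0,0, 0,0,-0.2,0,0,0, 0,0,-0.2,0,0,0]'
python3 - <<'E'
from tri import *
c=(cap("top","t13.png",(240,100,370,200),6),cap("side","s13.png",(220,170,340,250),6))
print(lift(pickle.load(open("c9.pkl","rb")),c))
print("jack",tm(pickle.load(open("c12.pkl","rb"))[1],c[1],(261,218,282,232)))
s=sensors.get_state();print(s["contact_force"],s["tcp_pos"],s["qd"].round(2))
E
```

```text
time_s: 13.2
tcp_pos: [0.4536, -0.2168, 0.0167]
eef_rot: [179.9, -0.3, -176.9]
contact_force: [-4.6, 1.8, 12.3]
gripper_width: 0.0182
(0.966530978679657, 0.9875741004943848, array([ 0.1875, -1.    ]), array([ 0.625, -2.25 ]), array([2.1, 0.1, 9.1]), array([-0.01,  0.08,  0.07, -0.01]))
jack (0.9991835355758667, array([0., 0.]))
[-4.403389    2.72038391 14.21344478] [ 0.45356632 -0.21678902  0.01671378] [ 0.02 -0.04 -0.01  0.08 -0.11 -0.02]
```

View pics/s13.png

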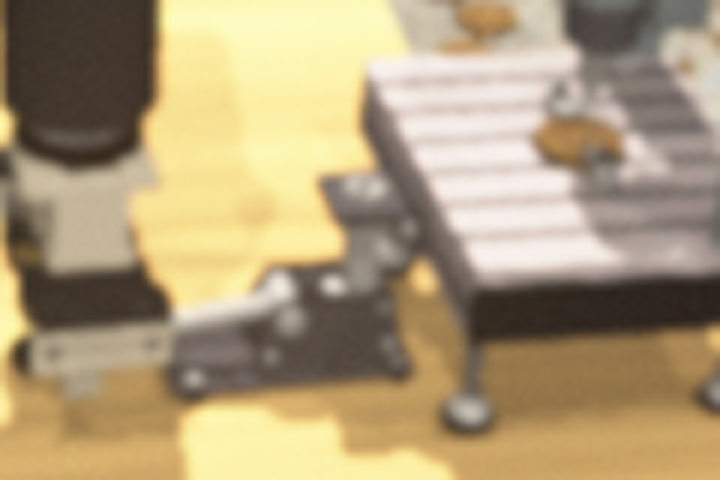

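The handle is on its lower stop: the extra press moved nothing else, and the lift and jack stayed put. Handing in.

Run:
```python
from h import *
r.close_job()
s=sensors.get_state();print(s["time_s"],s["contact_force"],s["tcp_pos"],s["gripper_width"])
```

```text
the job is handed in; nothing more can be done
the job is handed in; nothing more can be done
```

I slid the jack by its handle grip until the saddle was under the lift pad, pumped two full strokes, and handed the job in at about 13 s. The gripper is still holding the handle down. No verdict was reported.

**Last checks**
- **Lift:** the pad is up about 9.1 mm by matching the lug eye in both cameras, and 9.0 mm by a fit to the whole machine. That should put the front feet about 7 mm clear. A rougher track of one front foot read only about 5.6 mm. I put that down to the board in its background and did not settle it.
- **Machine:** no measurable side-to-side tilt, and its origin moved about 9 mm, nearly all of it upward.
- **Saddle:** by estimate, centred about 3–4 mm from the pad's centre. I could not see this directly because the lug hides the saddle.
- **Jack:** flat and still.
- **Handle:** on its lower stop. Pressing 2 mm further moved the tool under 1 mm, and neither the lift nor the jack changed. The angle read from the side picture (about 0.65 rad) and from the tool height (at the 0.7 stop) differ a little, but both are past 0.6.
- **Grip:** 40 N on the handle, with about 14 N upward force on the tool.

I did not measure the jar, the big medallion or the spare foot at the end. The arm stayed well away from them.

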